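Unstack the craft set onto its mats

TASK

Take the craft stack apart and set each thing on the mat of its own colour: the yellow gnome upright in the middle of the round yellow mat, the red paint tub upright in the middle of the round red mat, the blue paint tub upright in the middle of the round blue mat, and the long green pencil box flat in the middle of the long green mat, lined up with it. Keep the gnome and the tubs upright all the way, and leave the paper cup and the brown bear where they are.

Things in the scene. Friction and masses are not known exactly. Their poses are not given: they have to be found in the camera images.
- gnome: small rigid gnome figurine with a yellow coat and a pointed yellow hat: round body 30 mm across up to 38 mm high (grip here), cone hat above up to 69 mm, about 50 g; origin at the centre of its underside, z up. At the start it stands on the lid of one of the two tubs, red or blue
- tub_red: red paint tub: upright closed cylinder, 54 mm across, 45 mm high, red lid with a pale band round the side, about 120 g; origin at the centre of its underside, z up. At the start it stands on the pencil box, 42 mm from the box's middle along its length, the blue tub at the other end
- tub_blue: blue paint tub: upright closed cylinder, 54 mm across, 45 mm high, blue lid with a pale band round the side, about 120 g; origin at the centre of its underside, z up. At the start it stands on the pencil box, 42 mm from the box's middle along its length, the red tub at the other end
- pencil_box: closed rigid green pencil box, bottom of the stack, standing on the table: 160 mm long (its x axis) by 62 mm wide (y) by 30 mm high, about 180 g; origin at the centre of its underside, z up. Its two ends look alike
- mat_yellow: flat round yellow mat fixed to the table, 76 mm across, 3 mm thick; origin at the centre of its underside, z up (top at z = 3 mm)
- mat_red: flat round red mat fixed to the table, 76 mm across, 3 mm thick; origin at the centre of its underside, z up (top at z = 3 mm)
- mat_blue: flat round blue mat fixed to the table, 76 mm across, 3 mm thick; origin at the centre of its underside, z up (top at z = 3 mm)
- mat_green: flat rectangular green mat fixed to the table, 190 mm long (its x axis) by 90 mm wide (y), 3 mm thick; origin at the centre of its underside, z up; the box may lie on it either way round
- paper_cup: bystander: white upright paper cup with turquoise spots, 68 mm across the rim, 82 mm high; origin at the centre of its underside. Leave alone
- bear: bystander: brown sitting bear figurine, 44 mm across, 60 mm high; origin at the centre of its underside. Leave alone

How it is judged:
By the outcome, as a careful person would: the job done as asked, in the order asked, and still so for the second after the job is handed in, with the robot touching nothing.
It also fails if it takes over 134 s, if anything falls off the work surface, if the arm or the gripper's body presses on something with over 40 N, if the wrist force passes 120 N, or if a joint passes its speed limit or range.

ROBOT

A 6-joint arm with a two-finger parallel gripper is mounted at the origin on the work surface. World frame = base frame: x ahead of the robot, y to its left, z up, the work surface at z = 0. Lengths are in m, angles in rad, forces in N, time in s.
With the tool pointing down it reaches from about 0.35 to 0.925 m from the base axis. Payload 6.4 kg.
Tool frame: the origin (TCP) lies between the finger pads; the fingertips stand 14 mm ahead of it and the grasp point (between the pads) lies 5 mm behind it (robot.tip_reach is the z of the fingertips in the tool frame, in m); z points along the fingers, y is the line along which they close (so a half turn about z gives the same grasp; the last joint's range is limited). The gripper opens to 94 mm and grips with 3 to 60 N. Pads are 16 mm wide; open, the fingers measure 119 mm over their backs; the gripper's body (75 mm by 177 mm) begins 78 mm behind the grasp point.
Start: joints at [-1.281, 0.245, 1.558, -0, 1.339, -0.174], TCP at [0.291, -0.581, 0.219] pointing down, gripper open.
Joint ranges: [-3.13, 3.13], [-1.02, 2.26], [0.13, 2.54], [-0.95, 4.09], [0.21, 2.88], [-2.74, 2.74]. Speed limits (rad/s): [2.57, 2.57, 3.14, 3.14, 3.14, 3.14].

INTERFACE

Orientations are given as a unit quaternion [x, y, z, w].
In Python, from station import robot, snapshot, camera_model, ticket gives the robot as it stands.
- The arm moves only by the tool jog_arm, never from a script. Its argument "rows" is a list of rows, each a list of 5 numbers: the shift along the tool's x, y, z as a fraction of full scale, then the turn about the tool's z as a fraction of full scale, then the closure, from 0 (fully open) to 1 (shut). A call has exactly 5 rows; each row shifts and turns the commanded pose from where the row before left it, along the tool's axes as they then stand; what a row does not reach is not made up. Full scale, the value 1, is 0.025 m for a shift and 0.15 rad for a turn. A row lasts 1/8 s, in which the tool goes at most 62.5 mm and 10.7 degrees, less where a joint would pass 70% of its speed; a pose out of reach is approached as far as the arm can. A call with a number of a shift or a turn outside -1 to 1 is refused whole. A call with a gripper value outside its range is refused whole. The fingers move at their own pace and stop on an object; the grip force is fixed at half the most. Time passes only in rows, so rows that do not move let the fingers close, or fill a call up. It gives the time, the measured TCP pose, the force, the opening and the grip force at its end, in the units of the state.
- robot.observe(): the state, without advancing time (a new reading comes with each control period).
- snapshot(name): name is "scene" or "top"; returns the picture (384x512x3 uint8, blue, green, red); there is no depth.
- camera_model(name): a dict with "mtx" (3x3 intrinsics, pixels), "dist_coeffs" ([k1, k2, p1, p2, k3] as OpenCV has them; the pictures are not rectified), "R" (3x3) and "t" (3): a world point X has camera coordinates R X + t. Camera axes: x right, y down, z forward; pixel columns grow to the right and rows downward; lengths in m; the calibration is good to about 2 mm. A picture is of the moment at which its call begins. camera_model takes no time and is no camera call.
- ticket.close_job(): hands the job in; it is judged then, once.
The state is a dict: "t": time; "joint_pos": joint angles; "dq": joint speeds; "joint_efforts": joint torques, N m; "ee_pos": TCP position; "orientation": TCP orientation; "force": force on the tool from outside, world axes, zero at the start; "torque": the same for the moment, N m; "grip_width": finger opening in m; "grip_force": force on a finger pad.
Only numpy, scipy, OpenCV 4.12 (cv2) and the standard library are available. Lean on these libraries where they do the work, as an engineer would, in place of code of your own. Each camera call takes 0.05 s, during which the arm holds its last target. There are 200 camera calls.

## Working session

There is one attempt and no reset: what is moved stays moved. The work goes in short steps, Python scripts to look and compute and a tool call to move; the robot and the scene stay as the last step left them, time stands still between calls to the robot, and variables do not carry over. Pictures are saved under pics/ and viewed, at most 14 in all, crops included, and the job is handed in when it is done.

Besides the shell and the picture viewer there is one more tool, called as a command line: name --pt "numbers of a row" for each row, then --argument value for the rest. jog_arm: Moves the arm, as the interface text tells. Shift numbers are shares of 0.025 m and turn numbers shares of 0.15 rad, none past 1 either way. Its arguments: {"type":"object","properties":{"rows":{"type":"array"}},"required":["rows"]}

```bash
ls; mkdir -p pics
python3 - <<'E'
from station import robot,snapshot,camera_model
import cv2
for n in("scene","top"):
    cv2.imwrite(f"pics/{n}0.png",cv2.resize(snapshot(n),(800,600),interpolation=cv2.INTER_CUBIC))
    print(n,camera_model(n))
print(robot.observe(),robot.tip_reach)
E
```

```text
pics
scene {'mtx': array([[412.93171147,   0.        , 249.24991229],
       [  0.        , 412.93171147, 193.77872059],
       [  0.        ,   0.        ,   1.        ]]), 'dist_coeffs': array([-0.02554942,  0.        ,  0.        ,  0.        ,  0.        ]), 'R': array([[ 0.20730688,  0.97826531,  0.00456502],
       [ 0.84718577, -0.17719214, -0.50087844],
       [-0.48918312,  0.10770296, -0.8655056 ]]), 't': array([-0.08845391, -0.46341492,  1.31393719])}
top {'mtx': array([[354.05251587,   0.        , 256.1720017 ],
       [  0.        , 354.05251587, 187.46072246],
       [  0.        ,   0.        ,   1.        ]]), 'dist_coeffs': array([-0.01964277,  0.        ,  0.        ,  0.        ,  0.        ]), 'R': array([[ 0.18741644, -0.98227601,  0.0029867 ],
       [-0.95817304, -0.18348544, -0.2196304 ],
       [ 0.21628569,  0.03830057, -0.97557858]]), 't': array([-0.10353786,  0.57922943,  0.7317844 ])}
{'t': 0.1, 'joint_pos': array([-1.28112031e+00,  2.45706678e-01,  1.55888008e+00, -1.10741227e-05,
        1.33868911e+00, -1.74104607e-01]), 'dq': array([-0.00152555, -0.00213837, -0.00259731,  0.00040007,  0.00016428,
        0.00046219]), 'joint_efforts': array([ 2.29681937e-04, -4.16912377e+01, -3.15525806e+01,  6.86393352e-02,
        3.09673115e-02, -6.68437747e-05]), 'ee_pos': array([ 0.29061804, -0.58084204,  0.21848602]), 'orientation': array([ 9.73233069e-01,  2.29818809e-01, -5.39842032e-05, -8.39889376e-04]), 'force': array([-0.08485737,  0.18452051,  0.40539618]), 'torque': array([-0.03409938, -0.0425431 ,  0.01813873]), 'grip_force': 0.0, 'grip_width': 0.09402542558523545} 0.014
```

View pics/scene0.png

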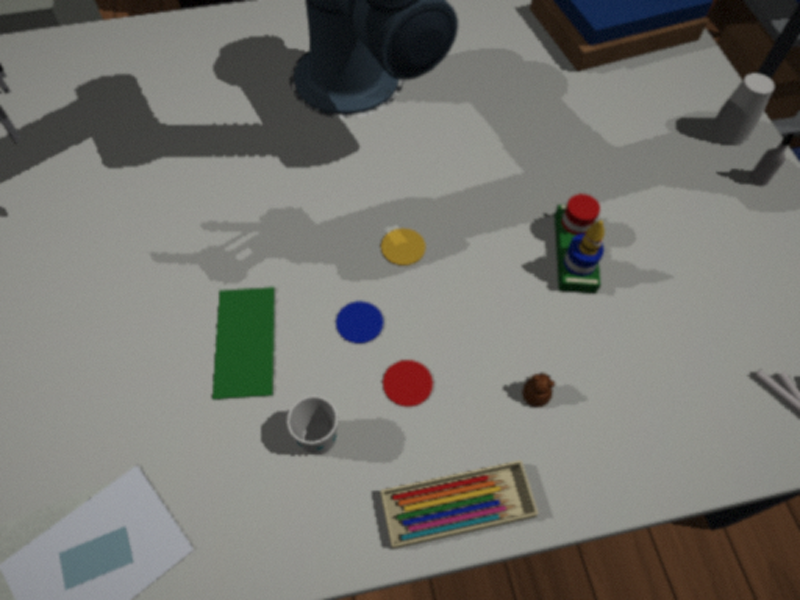

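View pics/top0.png

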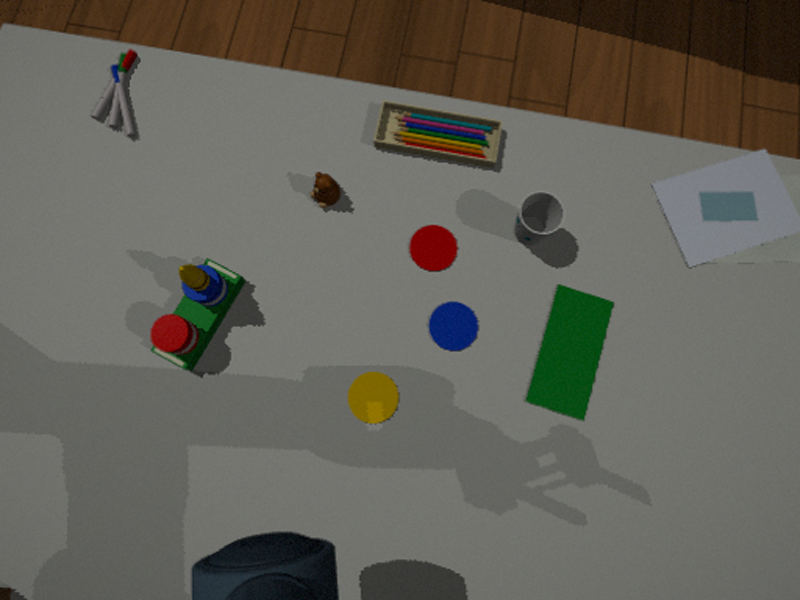

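The gnome stands on the blue tub at the far/left end of the box: scene ≈(592,238), top ≈(193,277) in the 800x600 view. The mats, cup and bear are clear in both views. Next I enlarge the stack and measure the mats.

```bash
cat > h.py <<'E'
import numpy as np,cv2
from station import robot,snapshot,camera_model
C={n:camera_model(n) for n in("scene","top")}
def ray(n,uv):
    c=C[n];p=cv2.undistortPoints(np.array(uv,float).reshape(-1,1,2),c["mtx"],c["dist_coeffs"]).reshape(-1,2)
    d=np.c_[p,np.ones(len(p))]@c["R"]; return -c["R"].T@c["t"],d
def plane(n,uv,z):
    o,d=ray(n,uv); return (o+d*((z-o[2])/d[:,2])[:,None])
def tri(a,b):  # scene px, top px -> point, ray gap
    o1,d1=ray("scene",[a]);o2,d2=ray("top",[b]);d1=d1[0];d2=d2[0]
    s=np.linalg.lstsq(np.c_[d1,-d2],o2-o1,rcond=None)[0]
    p,q=o1+d1*s[0],o2+d2*s[1]; return (p+q)/2,np.linalg.norm(p-q)
def proj(n,X):
    c=C[n];return cv2.projectPoints(np.array(X,float).reshape(-1,1,3),cv2.Rodrigues(c["R"])[0],c["t"],c["mtx"],c["dist_coeffs"])[0].reshape(-1,2)
def mask(img,col):
    h,s,v=cv2.split(cv2.cvtColor(img,cv2.COLOR_BGR2HSV))
    lo,hi={"red":(0,6),"yellow":(18,32),"green":(45,80),"blue":(110,130)}[col]
    m=(h>=lo)&(h<=hi)
    if col=="red": m|=h>174
    return (m&(s>150)&(v>40)).astype(np.uint8)
def blobs(img,col,amin=60):
    k,l,st,ce=cv2.connectedComponentsWithStats(mask(img,col))
    return [(st[i,4],ce[i],(l==i).astype(np.uint8)) for i in range(1,k) if st[i,4]>amin]
E
python3 - <<'E'
from h import *
im={n:snapshot(n) for n in C}
for n in C:
    for col in("red","yellow","green","blue"):
        for a,c,m in blobs(im[n],col):
            ct=max(cv2.findContours(m,0,1)[0],key=cv2.contourArea).reshape(-1,2)
            w=plane(n,ct,.003)[:,:2]
            e=cv2.minAreaRect((w*1000).astype(np.float32))
            cc=plane(n,[c],.003)[0]
            print(n,col,a,c.round(1),"centroid",cc.round(4)[:2],"rect",np.round(e[0],1),np.round(e[1],1),round(e[2],1))
s=cv2.resize(im["scene"][115:195,340:400],None,fx=7,fy=7,interpolation=cv2.INTER_CUBIC)
t=cv2.resize(im["top"][160:240,90:160],None,fx=6,fy=6,interpolation=cv2.INTER_CUBIC)
o=np.zeros((560,800,3),np.uint8);s=s[:, :380] if 0 else s[:,:378+42];o[:560,:380]=s[:,:380];o[:480,380:800]=t;cv2.imwrite("pics/st.png",o)
E
```

```text
scene red 317 [372.2 133.9] centroid [0.4258 0.3483] rect [425.5 348.8] [52.5 69.4] 49.9
scene red 694 [260.4 244.8] centroid [ 0.685  -0.0278] rect [684.7 -28.6] [71.1 71.2] 78.1
scene red 202 [281.1 311.9] centroid [ 0.8476 -0.0186] rect [847.5 -18. ] [134.5   7.2] 90.0
scene yellow 151 [378.9 151.7] centroid [0.487  0.3445] rect [486.1 345.6] [25.1 73.2] 50.2
scene yellow 476 [257.5 157.6] centroid [0.4391 0.0198] rect [438.4  20. ] [72.  68.1] 78.2
scene yellow 243 [288.5 318.6] centroid [ 0.865  -0.0064] rect [865.3  -5. ] [134.1   9. ] 89.9
scene green 75 [361.  153.3] centroid [0.4822 0.2952] rect [482.1 293.8] [21.6 36.3] 51.8
scene green 2280 [156.  219.9] centroid [ 0.5689 -0.2625] rect [ 563.6 -261.7] [ 83.8 182.7] 82.6
scene blue 101 [378.4   7.1] centroid [-0.0959  0.5681] rect [-84.  566.3] [ 55.3 103.8] 82.7
scene blue 155 [400.7   6.6] centroid [-0.0838  0.6459] rect [-75.9 649.6] [100.7  87.5] 79.3
scene blue 66 [427.8   4.1] centroid [-0.0787  0.7457] rect [-78.8 750.1] [82.1 44.6] 79.4
scene blue 176 [372.2 161.5] centroid [0.5136 0.3155] rect [511.3 318.3] [58.6 5
[... 662 characters left out ...]
.7] centroid [0.5674 0.3337] rect [567.5 333. ] [53.2 30.4] 57.5
top yellow 838 [238.4 254. ] centroid [0.4382 0.0203] rect [438.5  20.3] [73.5 72.4] 10.9
top green 132 [286.2  86.8] centroid [ 0.8801 -0.0169] rect [879.9 -16.6] [131.9   7.9] 90.0
top green 2930 [364.6 225. ] centroid [ 0.5605 -0.2608] rect [ 563.5 -261.1] [ 88.7 188.4] 82.4
top green 324 [125.5 200.5] centroid [0.5111 0.313 ] rect [509.3 314.5] [62.2 35.8] 73.3
top blue 143 [284.5  83.3] centroid [ 0.889 -0.011] rect [889.  -11.6] [132.4   8.1] 90.0
top blue 274 [131.5 183.5] centroid [0.5546 0.3097] rect [557.  313.3] [57.5 56.1] 65.4
top blue 755 [289.9 208.4] centroid [ 0.5667 -0.0795] rect [568.  -79.6] [72.8 72.3] 10.8
```

View pics/st.png

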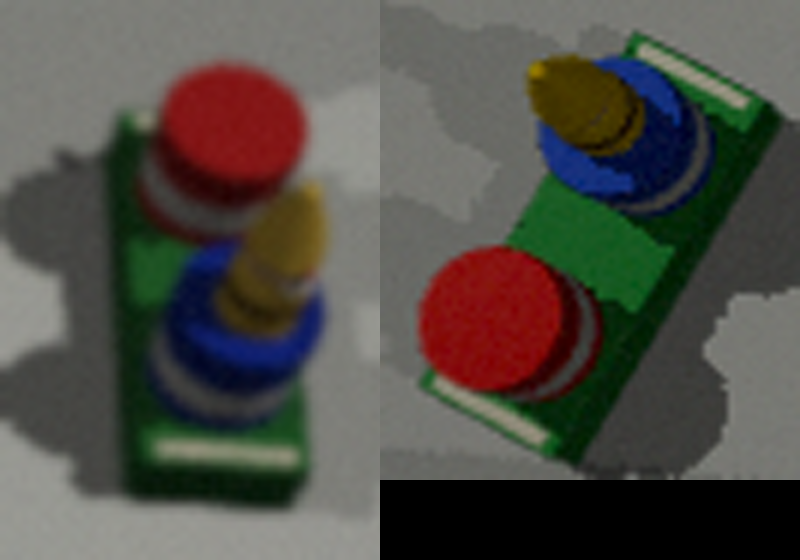

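```bash
cat >> h.py <<'E'
def S(x,y): return ((x+.5)/7-.5+340,(y+.5)/7-.5+115)
def T(x,y): return ((x-380+.5)/6-.5+90,(y+.5)/6-.5+160)
E
python3 - <<'E'
from h import *
from scipy.optimize import least_squares
for k,a,b in[("red lid",S(234,122),T(492,319)),("blue lid",S(251,305),T(610,130)),("gnome tip",S(313,186),T(532,72)),("boxfarleft",S(125,110),T(422,380)),("boxnear bottom R/R",S(292,505),T(778,110))]:
    p,g=tri(a,b);print(k,p.round(4),round(g,4))
for k,a,b in[("red",(260.4,244.8),(276.9,158.3)),("yel",(257.5,157.6),(238.4,254)),("blue",(229.7,205.9),(289.9,208.4))]:
    p,g=tri(a,b);print("mat",k,p.round(4),round(g,4))
obs=[("scene",S(234,122),(-42,0,75)),("top",T(492,319),(-42,0,75)),("scene",S(251,305),(42,0,75)),("top",T(610,130),(42,0,75)),
("top",T(634,35),(80,31,30)),("top",T(422,380),(-80,31,30)),("top",T(578,465),(-80,-31,0)),
("scene",S(128,495),(80,-31,0)),("scene",S(292,505),(80,31,0)),("scene",S(313,187),(42,0,144)),("top",T(532,74),(42,0,144))]
def f(p,off=None):
    r=[];c,s=np.cos(p[2]),np.sin(p[2])
    for n,uv,L in obs:
        x,y,z=np.array(L)/1000
        r.append(proj(n,[p[0]+c*x-s*y,p[1]+s*x+c*y,z])[0]-uv)
    return np.array(r)
r=least_squares(lambda p:f(p).ravel(),[.49,.3,0.5],loss="soft_l1")
print(r.x.round(4),np.degrees(r.x[2]));
for o,e in zip(obs,f(r.x)):print(o[0],o[2],e.round(2))
c,s=np.cos(r.x[2]),np.sin(r.x[2])
print("red",r.x[0]-.042*c,r.x[1]-.042*s,"blue",r.x[0]+.042*c,r.x[1]+.042*s)
E
```

```text
red lid [0.4695 0.3146 0.0736] 0.0001
blue lid [0.5468 0.292  0.0717] 0.0006
gnome tip [0.5491 0.2934 0.1434] 0.001
boxfarleft [0.4421 0.3105 0.0632] 0.0506
boxnear bottom R/R [ 0.5882  0.2844 -0.0033] 0.054
mat red [ 0.6846 -0.0274  0.0019] 0.0007
mat yel [0.4381 0.0203 0.0013] 0.0004
mat blue [ 0.5669 -0.0795  0.0017] 0.0002
[ 0.5089  0.3034 -0.285 ] -16.33083497375825
scene (-42, 0, 75) [ 0.26 -0.69]
top (-42, 0, 75) [-0.64  0.28]
scene (42, 0, 75) [0.41 0.06]
top (42, 0, 75) [-0.18 -1.38]
top (80, 31, 30) [-0.25 -0.52]
top (-80, 31, 30) [-1.22  1.47]
top (-80, -31, 0) [0.37 0.78]
scene (80, -31, 0) [-0.83  1.04]
scene (80, 31, 0) [-0.04  1.25]
scene (42, 0, 144) [-0.44 -0.23]
top (42, 0, 144) [ 1.01 -0.17]
red 0.46856858335269624 0.31520138349307686 blue 0.5491795282630916 0.29158199398671575
```

```bash
cat >> h.py <<'E'
from scipy.spatial.transform import Rotation as Ro
def to(*targets):
    o=robot.observe();R=Ro.from_quat(o["orientation"]).as_matrix();p=o["ee_pos"]
    print("t",round(o["t"],2),"p",p.round(4),"psi",np.degrees(np.arctan2(R[1,0],R[0,0])).round(2),"tilt",R[2].round(3),"w",round(o["grip_width"],4),"gf",round(o["grip_force"],1),"f",o["force"].round(1))
    for q in targets: print("->",q,"units",(R.T@(np.array(q)-p)/.025).round(2)); p=np.array(q)
E
python3 - <<'E'
from h import *
for k,px in(("cup rim",(541,213)),("cup rim s",(312,421))): print(k,plane("top" if k=="cup rim" else "scene",[np.array(px)/1.5625],.082).round(3))
E
```

```text
cup rim [[ 0.74  -0.173  0.082]]
cup rim s [[ 0.745 -0.174  0.082]]
```

jog_arm --pt "0 0 0 1 0" --pt "0 0 0 1 0" --pt "0 0 0 1 0" --pt "0 0 0 1 0" --pt "0 0 0 1 0"

```text
t: 0.82
ee_pos: [0.2907, -0.5812, 0.2191]
orientation: [0.989, -0.145, -0.0, -0.0]
force: [0.1, -0.3, 0.3]
grip_width: 0.0942
grip_force: 0.0
```

```bash
python3 -c "
from h import *
to((.548,.2925,.2185),(.548,.2925,.094))"
```

```text
t 0.82 p [ 0.2907 -0.5812  0.2191] psi -16.68 tilt [-0. -0. -1.] w 0.0942 gf 0.0 f [ 0.1 -0.3  0.3]
-> (0.548, 0.2925, 0.2185) units [ -0.17 -36.43   0.04]
-> (0.548, 0.2925, 0.094) units [0.   0.   4.98]
```

jog_arm --pt "0 -1 0 0 0" --pt "0 -1 0 0 0" --pt "0 -1 0 0 0" --pt "0 -1 0 0 0" --pt "0 -1 0 0 0"

```text
t: 1.45
ee_pos: [0.3262, -0.4605, 0.2192]
orientation: [0.99, -0.143, -0.0, -0.0]
force: [0.2, -0.1, 0.0]
grip_width: 0.0941
grip_force: 0.0
```

jog_arm --pt "0 -1 0 0 0" --pt "0 -1 0 0 0" --pt "0 -1 0 0 0" --pt "0 -1 0 0 0" --pt "0 -1 0 0 0"

```text
t: 2.08
ee_pos: [0.3618, -0.3399, 0.2195]
orientation: [0.99, -0.143, 0.0, 0.0]
force: [-0.5, 0.3, -1.4]
grip_width: 0.0939
grip_force: 0.0
```

jog_arm --pt "0 -1 0 0 0" --pt "0 -1 0 0 0" --pt "0 -1 0 0 0" --pt "0 -1 0 0 0" --pt "0 -1 0 0 0"

```text
t: 2.7
ee_pos: [0.3969, -0.22, 0.2195]
orientation: [0.99, -0.143, 0.0, 0.0]
force: [0.5, -0.1, 0.8]
grip_width: 0.0939
grip_force: 0.0
```

jog_arm --pt "0 -1 0 0 0" --pt "0 -1 0 0 0" --pt "0 -1 0 0 0" --pt "0 -1 0 0 0" --pt "0 -1 0 0 0"

```text
t: 3.32
ee_pos: [0.4319, -0.1001, 0.2195]
orientation: [0.99, -0.143, 0.0, 0.0]
force: [-0.1, -0.1, -0.5]
grip_width: 0.0939
grip_force: 0.0
```

jog_arm --pt "0 -1 0 0 0" --pt "0 -1 0 0 0" --pt "0 -1 0 0 0" --pt "0 -1 0 0 0" --pt "0 -1 0 0 0"

```text
t: 3.95
ee_pos: [0.467, 0.0198, 0.2195]
orientation: [0.99, -0.142, 0.0, 0.0]
force: [0.2, -0.2, -0.9]
grip_width: 0.0936
grip_force: 0.0
```

jog_arm --pt "0 -1 0 0 0" --pt "0 -1 0 0 0" --pt "0 -1 0 0 0" --pt "0 -1 0 0 0" --pt "0 -1 0 0 0"

```text
t: 4.58
ee_pos: [0.5021, 0.1397, 0.2195]
orientation: [0.99, -0.142, 0.0, -0.0]
force: [-0.2, 0.4, -0.5]
grip_width: 0.094
grip_force: 0.0
```

jog_arm --pt "0 -1 0 0 0" --pt "0 -1 0 0 0" --pt "0 -1 0 0 0" --pt "0 -1 0 0 0" --pt "0 -1 0 0 0"

```text
t: 5.2
ee_pos: [0.5373, 0.2595, 0.2195]
orientation: [0.99, -0.142, -0.0, 0.0]
force: [0.2, 0.6, 0.0]
grip_width: 0.0937
grip_force: 0.0
```

```bash
python3 -c "
from h import *
to((.548,.2925,.2185),(.548,.2925,.094))"
```

```text
t 5.2 p [0.5373 0.2595 0.2195] psi -16.38 tilt [-0.  0. -1.] w 0.0937 gf 0.0 f [0.2 0.6 0. ]
-> (0.548, 0.2925, 0.2185) units [ 0.04 -1.39  0.04]
-> (0.548, 0.2925, 0.094) units [ 0.   -0.    4.98]
```

jog_arm --pt "0.04 -0.7 0 0 0" --pt "0 -0.65 0 0 0" --pt "0 0 1 0 0" --pt "0 0 1 0 0" --pt "0 0 1 0 0"

```text
t: 5.82
ee_pos: [0.5483, 0.2904, 0.1438]
orientation: [0.99, -0.143, 0.0, -0.0]
force: [0.5, 0.6, 0.4]
grip_width: 0.0938
grip_force: 0.0
```

jog_arm --pt "0 0 1 0 0" --pt "0 0 0.6 0 0" --pt "0 0 0.4 0 0" --pt "0 0 0 0 0" --pt "0 0 0 0 0"

```text
t: 6.45
ee_pos: [0.549, 0.2904, 0.0955]
orientation: [0.99, -0.143, 0.001, -0.0]
force: [-0.2, -0.1, -0.9]
grip_width: 0.0943
grip_force: 0.0
```

Run:
```python
from h import *
to((.548,.2925,.094))
a=snapshot("scene");b=snapshot("top")
s=cv2.resize(a[110:190,340:400],None,fx=6,fy=6,interpolation=3);t=cv2.resize(b[150:230,90:160],None,fx=6,fy=6,interpolation=3)
cv2.imwrite("pics/g1.png",np.hstack([s,t]))
```

```text
t 6.45 p [0.549  0.2904 0.0955] psi -16.4 tilt [ 0.001 -0.001 -1.   ] w 0.0943 gf 0.0 f [-0.2 -0.1 -0.9]
-> (0.548, 0.2925, 0.094) units [-0.06 -0.07  0.06]
```

View pics/g1.png

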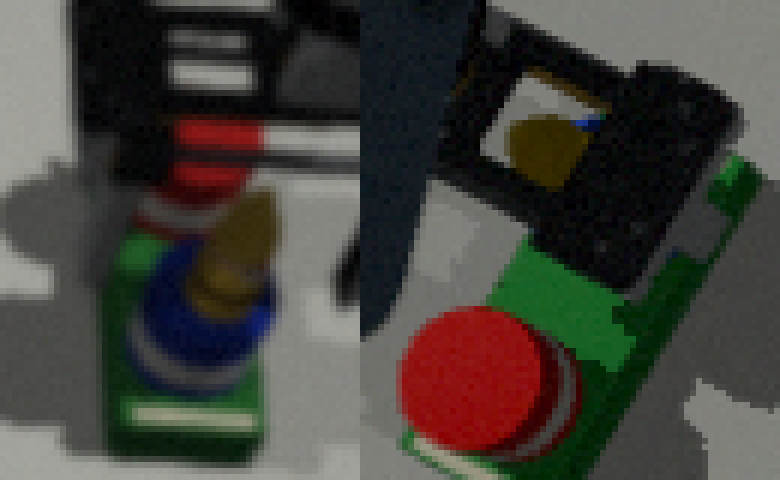

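The fingers straddle the gnome (scene crop ≈(240,265)), one on each side and clear of the tub lid. I close the gripper and lift.

jog_arm --pt "0 -0.06 0 0 0.4" --pt "0 0 0 0 0.55" --pt "0 0 0 0 0.65" --pt "0 0 0 0 0.75" --pt "0 0 0 0 1"

```text
t: 7.18
ee_pos: [0.5487, 0.2916, 0.0944]
orientation: [0.99, -0.143, -0.0, -0.0]
force: [0.9, -0.2, 0.7]
grip_width: 0.0472
grip_force: 0.0
```

jog_arm --pt "0 0 0 0 1" --pt "0 0 0 0 1" --pt "0 0 0 0 1" --pt "0 0 0 0 1" --pt "0 0 0 0 1"

```text
t: 7.8
ee_pos: [0.5487, 0.2916, 0.0945]
orientation: [0.99, -0.143, 0.0, -0.0]
force: [0.3, 0.3, -0.3]
grip_width: 0.0296
grip_force: 30.0
```

jog_arm --pt "0 0 -0.3 0 1" --pt "0 0 -0.7 0 1" --pt "0 0 -0.8 0 1" --pt "0 0 -0.8 0 1" --pt "0 0 0 0 1"

```text
t: 8.43
ee_pos: [0.5503, 0.2921, 0.1627]
orientation: [0.99, -0.143, 0.002, -0.001]
force: [-0.4, 0.8, -0.5]
grip_width: 0.0296
grip_force: 30.0
```

Run:
```python
from h import *
to((.4383,.0203,.16),(.4383,.0203,.024))
a=snapshot("scene");b=snapshot("top")
s=cv2.resize(a[90:190,330:400],None,fx=5,fy=5,interpolation=3);t=cv2.resize(b[140:240,90:160],None,fx=5,fy=5,interpolation=3)
cv2.imwrite("pics/g2.png",np.hstack([s,t]))
```

```text
t 8.43 p [0.5503 0.2921 0.1627] psi -16.39 tilt [ 0.005 -0.003 -1.   ] w 0.0296 gf 30.0 f [-0.4  0.8 -0.5]
-> (0.4383, 0.0203, 0.16) units [-1.23 11.7   0.07]
-> (0.4383, 0.0203, 0.024) units [-0.02  0.02  5.44]
```

View pics/g2.png

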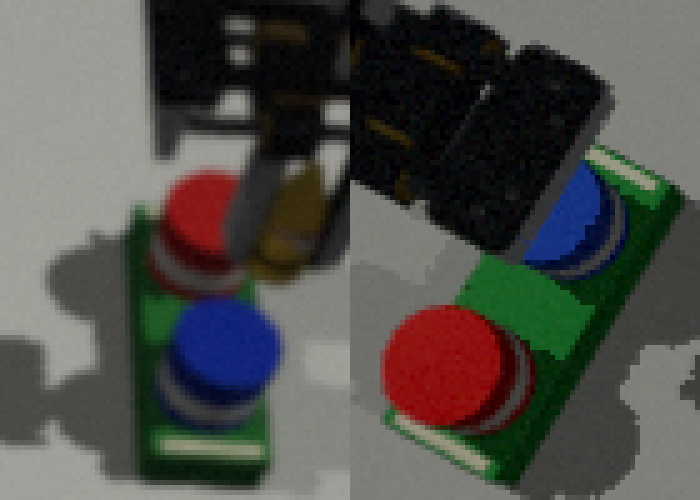

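The gnome is lifted upright between the fingers (scene crop ≈(290,230)), and both tubs are still standing on the box.

jog_arm --pt "-0.1 0.5 0 0 1" --pt "-0.1 1 0 0 1" --pt "-0.1 1 0 0 1" --pt "-0.1 1 0 0 1" --pt "-0.1 1 0 0 1"

```text
t: 9.15
ee_pos: [0.5036, 0.1859, 0.1584]
orientation: [0.99, -0.143, -0.001, 0.0]
force: [0.1, 0.8, -0.7]
grip_width: 0.0295
grip_force: 30.0
```

jog_arm --pt "-0.1 1 0 0 1" --pt "-0.1 1 0 0 1" --pt "-0.1 1 0 0 1" --pt "-0.1 1 0 0 1" --pt "-0.1 1 0 0 1"

```text
t: 9.78
ee_pos: [0.4562, 0.0698, 0.1584]
orientation: [0.99, -0.143, -0.001, 0.0]
force: [0.4, 0.4, -0.9]
grip_width: 0.0298
grip_force: 30.0
```

jog_arm --pt "-0.1 1 0 0 1" --pt "-0.1 0.8 0 0 1" --pt "0 0.4 0 0 1" --pt "0 0 0 0 1" --pt "0 0 0 0 1"

```text
t: 10.4
ee_pos: [0.4374, 0.0198, 0.1593]
orientation: [0.99, -0.142, -0.0, -0.0]
force: [0.5, -0.1, 0.1]
grip_width: 0.0295
grip_force: 30.0
```

Run:
```python
from h import *
to((.4383,.0203,.0235))
def lid(n,col,zs=(.0,)):
    im=snapshot(n);r=[]
    for a,c,m in blobs(im,col): r.append((a,c.round(1)))
    return r
print(lid("scene","blue"),lid("top","blue"),lid("top","red"))
```

```text
t 10.4 p [0.4374 0.0198 0.1593] psi -16.38 tilt [-0. -0. -1.] w 0.0295 gf 30.0 f [ 0.5 -0.1  0.1]
-> (0.4383, 0.0203, 0.0235) units [ 0.03 -0.03  5.43]
[(np.int32(377), array([392.2,   6.5])), (np.int32(72), array([438.7,   2.2])), (np.int32(338), array([374.3, 159.5])), (np.int32(579), array([229.7, 205.9])), (np.int32(174), array([287.5, 327.7]))] [(np.int32(143), array([284.5,  83.3])), (np.int32(460), array([129., 181.])), (np.int32(756), array([289.9, 208.4]))] [(np.int32(67), array([82.5, 37.8])), (np.int32(81), array([284.3,  95.7])), (np.int32(697), array([276.9, 158.3])), (np.int32(505), array([109.4, 213.1]))]
```

jog_arm --pt "0.03 -0.03 1 0 1" --pt "0 0 1 0 1" --pt "0 0 1 0 1" --pt "0 0 1 0 1" --pt "0 0 0.6 0 1"

```text
t: 11.18
ee_pos: [0.4378, 0.0204, 0.0433]
orientation: [0.99, -0.142, -0.001, -0.0]
force: [1.3, 0.0, 0.3]
grip_width: 0.0295
grip_force: 30.0
```

jog_arm --pt "0 0 0.4 0 1" --pt "0 0 0.25 0 1" --pt "0 0 0.15 0 1" --pt "0 0 0 0 1" --pt "0 0 0 0 1"

```text
t: 11.8
ee_pos: [0.4387, 0.0199, 0.0249]
orientation: [0.99, -0.143, 0.0, 0.0]
force: [-0.1, -0.4, -0.4]
grip_width: 0.0291
grip_force: 30.0
```

Run:
```python
from h import *
to((.4383,.0203,.0230))
```

```text
t 11.8 p [0.4387 0.0199 0.0249] psi -16.4 tilt [ 0.001 -0.    -1.   ] w 0.0291 gf 30.0 f [-0.1 -0.4 -0.4]
-> (0.4383, 0.0203, 0.023) units [-0.02 -0.01  0.08]
```

jog_arm --pt "0 0 0.08 0 1" --pt "0 0 0 0 1" --pt "0 0 0 0 1" --pt "0 0 0 0 0.6" --pt "0 0 0 0 0.5"

```text
t: 12.42
ee_pos: [0.4384, 0.0199, 0.0226]
orientation: [0.99, -0.143, 0.0, -0.0]
force: [-0.2, 0.3, -0.4]
grip_width: 0.0443
grip_force: 0.0
```

jog_arm --pt "0 0 0 0 0.3" --pt "0 0 0 0 0.1" --pt "0 0 0 0 0" --pt "0 0 -0.5 0 0" --pt "0 0 -1 0 0"

```text
t: 13.05
ee_pos: [0.4375, 0.0201, 0.0602]
orientation: [0.99, -0.143, -0.001, -0.0]
force: [-0.1, 0.5, -0.1]
grip_width: 0.0923
grip_force: 0.0
```

jog_arm --pt "0 0 -1 0 0" --pt "0 0 -1 0 0" --pt "0 0 -1 0 0" --pt "0 0 -1 0 0" --pt "0 0 0 0 0"

```text
t: 13.68
ee_pos: [0.4399, 0.0197, 0.1626]
orientation: [0.99, -0.143, 0.003, 0.0]
force: [-0.1, 0.6, -0.5]
grip_width: 0.0942
grip_force: 0.0
```

Run:
```python
from h import *
from scipy.optimize import least_squares
# blue lid centre from hough-like: fit lid circle z=.075 to mask (front edge ambiguous) -> view
a=snapshot("scene");b=snapshot("top")
f=lambda m:cv2.resize(m,None,fx=5,fy=5,interpolation=3)
cv2.imwrite("pics/p1.png",np.hstack([f(a[125:205,335:400]),f(b[155:235,90:155])]))
to((.548,.2925,.152),(.548,.2925,.051))
```

```text
t 13.78 p [0.438  0.02   0.1597] psi -16.4 tilt [-0. -0. -1.] w 0.094 gf 0.0 f [-0.2 -0.1  0.4]
-> (0.548, 0.2925, 0.152) units [  1.14 -11.7    0.31]
-> (0.548, 0.2925, 0.051) units [0.   0.   4.04]
```

View pics/p1.png

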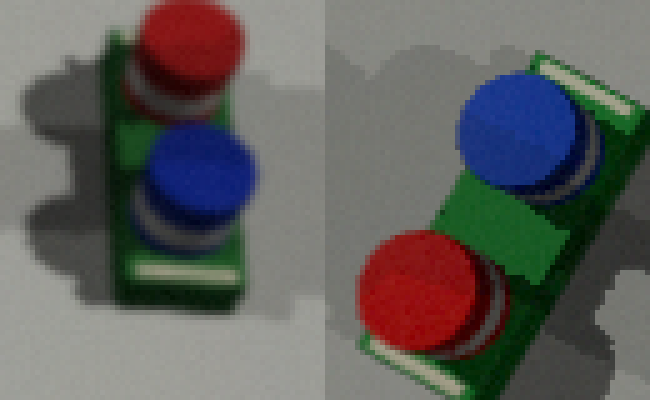

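Both tubs are now unobstructed: the blue lid centre is at scene crop (202,168) and top crop (517,131), the red lid at top crop (417,290).

Run:
```python
from h import *
s=lambda x,y:(x/5-.4+335,y/5-.4+125); t=lambda x,y:((x-325)/5-.4+90,y/5-.4+155)
print(tri(s(202,168),t(517,131)),tri(s(191,42),t(417,290)))
```

```text
(array([0.54750093, 0.29091844, 0.07301628]), np.float64(0.000614934669423758)) (array([0.46985821, 0.31583304, 0.07000531]), np.float64(0.0018312445730060288))
```

jog_arm --pt "0.1 -0.7 0 0 0" --pt "0.1 -1 0 0 0" --pt "0.1 -1 0 0 0" --pt "0.1 -1 0 0 0" --pt "0.1 -1 0 0 0"

```text
t: 14.4
ee_pos: [0.4827, 0.1299, 0.1582]
orientation: [0.99, -0.143, -0.002, 0.0]
force: [0.1, 0.4, -0.1]
grip_width: 0.0938
grip_force: 0.0
```

jog_arm --pt "0.1 -1 0 0 0" --pt "0.1 -1 0 0 0" --pt "0.1 -1 0 0 0" --pt "0.1 -1 0 0 0" --pt "0.1 -1 0 0 0"

```text
t: 15.02
ee_pos: [0.53, 0.2461, 0.1579]
orientation: [0.99, -0.143, -0.002, 0.001]
force: [0.4, -0.4, -0.3]
grip_width: 0.0942
grip_force: 0.0
```

jog_arm --pt "0.14 -1 0 0 0" --pt "0 -0.7 0 0 0" --pt "0 -0.3 0 0 0" --pt "0 0 0 0 0" --pt "0 0 0 0 0"

```text
t: 15.65
ee_pos: [0.548, 0.292, 0.1599]
orientation: [0.99, -0.143, -0.0, 0.0]
force: [-0.9, 0.1, 0.1]
grip_width: 0.0941
grip_force: 0.0
```

Run:
```python
from h import *
to((.548,.2925,.0515))
```

```text
t 15.65 p [0.548  0.292  0.1599] psi -16.42 tilt [-0.  0. -1.] w 0.0941 gf 0.0 f [-0.9  0.1  0.1]
-> (0.548, 0.2925, 0.0515) units [-0.   -0.02  4.33]
```

jog_arm --pt "0 0 1 0 0" --pt "0 0 1 0 0" --pt "0 0 1 0 0" --pt "0 0 0.8 0 0" --pt "0 0 0.5 0 0"

```text
t: 16.27
ee_pos: [0.5478, 0.2921, 0.0514]
orientation: [0.99, -0.143, -0.0, 0.0]
force: [-0.2, 0.3, 0.6]
grip_width: 0.0943
grip_force: 0.0
```

jog_arm --pt "0 0 0 0 0" --pt "0 0 0 0 0.2" --pt "0 0 0 0 0.35" --pt "0 0 0 0 0.4" --pt "0 0 0 0 0.5"

```text
t: 16.9
ee_pos: [0.5484, 0.2926, 0.0528]
orientation: [0.99, -0.143, 0.0, -0.0]
force: [-0.3, 0.7, -1.1]
grip_width: 0.0572
grip_force: 0.0
```

jog_arm --pt "0 0 0 0 1" --pt "0 0 0 0 1" --pt "0 0 0 0 1" --pt "0 0 0 0 1" --pt "0 0 0 0 1"

```text
t: 17.52
ee_pos: [0.5483, 0.2925, 0.0527]
orientation: [0.99, -0.143, -0.0, 0.0]
force: [-1.4, -1.7, 3.3]
grip_width: 0.0536
grip_force: 30.0
```

Run:
```python
from h import *
to((.548,.2915,.0515))
```

```text
t 17.52 p [0.5483 0.2925 0.0527] psi -16.4 tilt [ 0.  0. -1.] w 0.0536 gf 30.0 f [-1.4 -1.7  3.3]
-> (0.548, 0.2915, 0.0515) units [0.   0.04 0.05]
```

jog_arm --pt "0 0 -0.2 0 1" --pt "0 0 -0.6 0 1" --pt "0 0 -1 0 1" --pt "0 0 -1 0 1" --pt "0 0 -0.7 0 1"

```text
t: 18.15
ee_pos: [0.5488, 0.2928, 0.1421]
orientation: [0.99, -0.143, 0.001, -0.001]
force: [-0.1, 0.2, -1.7]
grip_width: 0.0535
grip_force: 30.0
```

Run:
```python
from h import *
to((.5675,-.0795,.135))
a=snapshot("scene");b=snapshot("top")
f=lambda m:cv2.resize(m,None,fx=4,fy=4,interpolation=3)
cv2.imwrite("pics/p2.png",np.hstack([f(a[85:205,320:410]),f(b[120:240,80:170])]))
```

```text
t 18.15 p [0.5488 0.2928 0.1421] psi -16.4 tilt [ 0.002 -0.001 -1.   ] w 0.0535 gf 30.0 f [-0.1  0.2 -1.7]
-> (0.5675, -0.0795, 0.135) units [ 4.92 14.08  0.27]
```

View pics/p2.png

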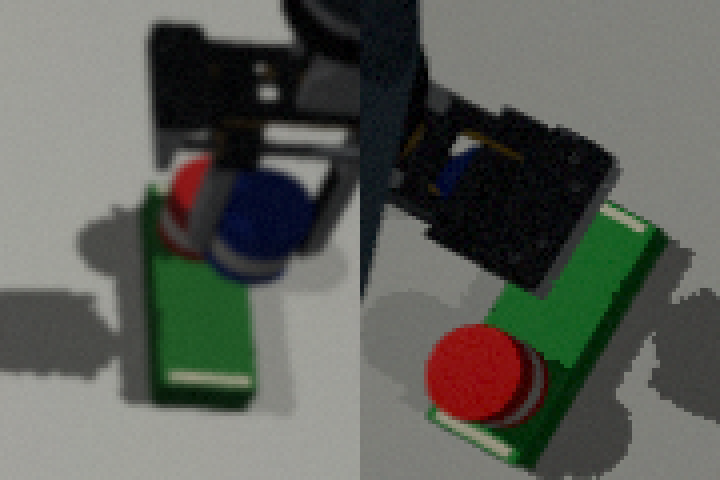

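The blue tub is held level (scene crop ≈(260,225)), and the red tub and box are undisturbed. I carry the blue tub to its mat.

jog_arm --pt "0.2 0.5 0 0 1" --pt "0.35 1 0 0 1" --pt "0.35 1 0 0 1" --pt "0.35 1 0 0 1" --pt "0.35 1 0 0 1"

```text
t: 18.88
ee_pos: [0.5538, 0.1715, 0.1383]
orientation: [0.99, -0.143, -0.001, 0.0]
force: [-0.2, 0.1, -1.9]
grip_width: 0.0538
grip_force: 30.0
```

jog_arm --pt "0.35 1 0 0 1" --pt "0.35 1 0 0 1" --pt "0.35 1 0 0 1" --pt "0.35 1 0 0 1" --pt "0.35 1 0 0 1"

```text
t: 19.5
ee_pos: [0.5603, 0.0395, 0.1384]
orientation: [0.99, -0.143, -0.001, 0.0]
force: [-0.5, -0.1, -0.9]
grip_width: 0.0534
grip_force: 30.0
```

jog_arm --pt "0.35 1 0 0 1" --pt "0.35 1 0 0 1" --pt "0.35 1 0 0 1" --pt "0.35 1 0 0 1" --pt "0.15 0.5 0 0 1"

```text
t: 20.12
ee_pos: [0.5658, -0.0792, 0.1386]
orientation: [0.99, -0.143, -0.001, -0.0]
force: [-0.6, 0.6, -1.5]
grip_width: 0.0535
grip_force: 30.0
```

jog_arm --pt "0 0 0 0 1" --pt "0 0 0 0 1" --pt "0 0 0.6 0 1" --pt "0 0 1 0 1" --pt "0 0 1 0 1"

```text
t: 20.75
ee_pos: [0.5665, -0.0769, 0.0733]
orientation: [0.99, -0.142, -0.0, -0.0]
force: [0.3, -0.4, -1.8]
grip_width: 0.0536
grip_force: 30.0
```

jog_arm --pt "0 0 0.8 0 1" --pt "0 0 0.4 0 1" --pt "0 0 0 0 1" --pt "0 0 0 0 1" --pt "0 0 0 0 1"

```text
t: 21.38
ee_pos: [0.5677, -0.0781, 0.046]
orientation: [0.99, -0.143, 0.001, 0.0]
force: [-0.3, -0.0, -1.3]
grip_width: 0.0539
grip_force: 30.0
```

Run:
```python
from h import *
to((.5675,-.0795,.026))
```

```text
t 21.38 p [ 0.5677 -0.0781  0.046 ] psi -16.4 tilt [ 0.002  0.    -1.   ] w 0.0539 gf 30.0 f [-0.3 -0.  -1.3]
-> (0.5675, -0.0795, 0.026) units [0.01 0.06 0.8 ]
```

jog_arm --pt "0 0.05 0.4 0 1" --pt "0 0 0.25 0 1" --pt "0 0 0.15 0 1" --pt "0 0 0 0 1" --pt "0 0 0 0 1"

```text
t: 22.0
ee_pos: [0.5664, -0.079, 0.0256]
orientation: [0.99, -0.142, -0.001, -0.0]
force: [-4.4, 0.9, 7.3]
grip_width: 0.054
grip_force: 30.0
```

jog_arm --pt "0 0 0 0 0.4" --pt "0 0 0 0 0.3" --pt "0 0 0 0 0.1" --pt "0 0 0 0 0" --pt "0 0 0 0 0"

```text
t: 22.62
ee_pos: [0.5666, -0.079, 0.0249]
orientation: [0.99, -0.143, -0.0, -0.0]
force: [-0.3, -0.4, -0.8]
grip_width: 0.0918
grip_force: 0.0
```

jog_arm --pt "0 0 -0.5 0 0" --pt "0 0 -1 0 0" --pt "0 0 -1 0 0" --pt "0 0 -1 0 0" --pt "0 0 -1 0 0"

```text
t: 23.25
ee_pos: [0.5668, -0.0791, 0.1393]
orientation: [0.99, -0.143, 0.001, 0.0]
force: [0.4, -0.3, 0.1]
grip_width: 0.0941
grip_force: 0.0
```

Run:
```python
from h import *
to((.469,.3155,.135),(.469,.3155,.0515))
```

```text
t 23.25 p [ 0.5668 -0.0791  0.1393] psi -16.4 tilt [ 0.001  0.    -1.   ] w 0.0941 gf 0.0 f [ 0.4 -0.3  0.1]
-> (0.469, 0.3155, 0.135) units [ -8.21 -14.04   0.16]
-> (0.469, 0.3155, 0.0515) units [-0.   -0.    3.34]
```

jog_arm --pt "-0.3 -0.5 0 0 0" --pt "-0.6 -1 0 0 0" --pt "-0.6 -1 0 0 0" --pt "-0.6 -1 0 0 0" --pt "-0.6 -1 0 0 0"

```text
t: 23.88
ee_pos: [0.5321, 0.0497, 0.1363]
orientation: [0.99, -0.142, -0.001, -0.0]
force: [0.5, -0.4, 0.1]
grip_width: 0.0943
grip_force: 0.0
```

jog_arm --pt "-0.6 -1 0 0 0" --pt "-0.6 -1 0 0 0" --pt "-0.6 -1 0 0 0" --pt "-0.6 -1 0 0 0" --pt "-0.6 -1 0 0 0"

```text
t: 24.5
ee_pos: [0.4952, 0.1905, 0.1363]
orientation: [0.99, -0.142, -0.001, 0.0]
force: [0.5, -0.9, 0.0]
grip_width: 0.0938
grip_force: 0.0
```

jog_arm --pt "-0.6 -1 0 0 0" --pt "-0.6 -1 0 0 0" --pt "-0.6 -1 0 0 0" --pt "-0.1 -1 0 0 0" --pt "0 -0.5 0 0 0"

```text
t: 25.12
ee_pos: [0.4818, 0.3116, 0.1364]
orientation: [0.99, -0.142, -0.001, 0.0]
force: [-0.3, -0.4, -0.2]
grip_width: 0.0941
grip_force: 0.0
```

jog_arm --pt "0 0 0 0 0" --pt "0 0 0 0 0" --pt "0 0 0 0 0" --pt "0 0 0 0 0" --pt "0 0 0 0 0"

```text
t: 25.75
ee_pos: [0.4832, 0.3101, 0.1375]
orientation: [0.99, -0.143, 0.0, -0.0]
force: [0.5, -0.3, -1.2]
grip_width: 0.0941
grip_force: 0.0
```

Run:
```python
from h import *
to((.469,.3155,.0520))
```

```text
t 25.75 p [0.4832 0.3101 0.1375] psi -16.42 tilt [ 0. -0. -1.] w 0.0941 gf 0.0 f [ 0.5 -0.3 -1.2]
-> (0.469, 0.3155, 0.052) units [-0.6  -0.05  3.42]
```

jog_arm --pt "-0.6 -0.05 0 0 0" --pt "0 0 0.5 0 0" --pt "0 0 1 0 0" --pt "0 0 1 0 0" --pt "0 0 0.9 0 0"

```text
t: 26.38
ee_pos: [0.4682, 0.3157, 0.0507]
orientation: [0.99, -0.142, -0.001, 0.0]
force: [0.5, -0.1, -0.1]
grip_width: 0.0938
grip_force: 0.0
```

jog_arm --pt "0 0 0 0 0" --pt "0 0 0 0 0.2" --pt "0 0 0 0 0.35" --pt "0 0 0 0 0.4" --pt "0 0 0 0 0.5"

```text
t: 27.0
ee_pos: [0.4693, 0.3159, 0.0529]
orientation: [0.99, -0.143, 0.0, -0.0]
force: [-0.1, 0.6, -0.2]
grip_width: 0.0573
grip_force: 0.0
```

jog_arm --pt "0 0 0 0 1" --pt "0 0 0 0 1" --pt "0 0 0 0 1" --pt "0 0 0 0 1" --pt "0 0 0 0 1"

```text
t: 27.62
ee_pos: [0.4693, 0.3159, 0.0528]
orientation: [0.99, -0.143, 0.0, -0.0]
force: [-0.2, -0.1, 4.6]
grip_width: 0.0534
grip_force: 30.0
```

Run:
```python
from h import *
to((.469,.3155,.0520))
```

```text
t 27.62 p [0.4693 0.3159 0.0528] psi -16.39 tilt [ 0. -0. -1.] w 0.0534 gf 30.0 f [-0.2 -0.1  4.6]
-> (0.469, 0.3155, 0.052) units [-0.01  0.02  0.03]
```

jog_arm --pt "0 0 -0.2 0 1" --pt "0 0 -0.6 0 1" --pt "0 0 -1 0 1" --pt "0 0 -1 0 1" --pt "0 0 -0.7 0 1"

```text
t: 28.25
ee_pos: [0.4695, 0.3161, 0.1419]
orientation: [0.99, -0.143, 0.001, -0.001]
force: [0.8, 0.8, -1.2]
grip_width: 0.0534
grip_force: 30.0
```

jog_arm --pt "0.4 0.3 0 0 1" --pt "0.7 0.6 0 0 1" --pt "1 0.9 0 0 1" --pt "1 0.9 0 0 1" --pt "1 0.9 0 0 1"

```text
t: 28.88
ee_pos: [0.542, 0.1987, 0.1386]
orientation: [0.99, -0.143, -0.001, 0.0]
force: [0.2, -0.2, -0.4]
grip_width: 0.0536
grip_force: 30.0
```

jog_arm --pt "1 0.9 0 0 1" --pt "1 0.9 0 0 1" --pt "1 0.9 0 0 1" --pt "1 0.9 0 0 1" --pt "1 0.9 0 0 1"

```text
t: 29.5
ee_pos: [0.6299, 0.0555, 0.1383]
orientation: [0.99, -0.143, -0.001, 0.0]
force: [0.5, 0.5, -1.2]
grip_width: 0.0536
grip_force: 30.0
```

jog_arm --pt "1 0.9 0 0 1" --pt "1 0.7 0 0 1" --pt "0.7 0.5 0 0 1" --pt "0.3 0.3 0 0 1" --pt "0 0 0 0 1"

```text
t: 30.12
ee_pos: [0.6847, -0.0221, 0.1389]
orientation: [0.99, -0.143, -0.001, -0.0]
force: [0.2, 0.2, -0.3]
grip_width: 0.0535
grip_force: 30.0
```

Run:
```python
from h import *
to((.6846,-.0274,.026))
```

```text
t 30.12 p [ 0.6847 -0.0221  0.1389] psi -16.46 tilt [-0.002  0.    -1.   ] w 0.0535 gf 30.0 f [ 0.2  0.2 -0.3]
-> (0.6846, -0.0274, 0.026) units [0.07 0.21 4.52]
```

jog_arm --pt "0.05 0.2 0.6 0 1" --pt "0 0 1 0 1" --pt "0 0 1 0 1" --pt "0 0 0.6 0 1" --pt "0 0 0.4 0 1"

```text
t: 30.75
ee_pos: [0.6843, -0.0262, 0.0487]
orientation: [0.99, -0.142, -0.001, -0.0]
force: [-0.5, 0.4, -1.7]
grip_width: 0.054
grip_force: 30.0
```

jog_arm --pt "0 0 0.3 0 1" --pt "0 0 0 0 1" --pt "0 0 0 0 1" --pt "0 0 0 0 1" --pt "0 0 0 0 1"

```text
t: 31.38
ee_pos: [0.6852, -0.0266, 0.0429]
orientation: [0.99, -0.143, 0.0, 0.0]
force: [-0.1, -0.2, -1.1]
grip_width: 0.0538
grip_force: 30.0
```

Run:
```python
from h import *
to((.6846,-.0274,.026))
```

```text
t 31.38 p [ 0.6852 -0.0266  0.0429] psi -16.4 tilt [ 0.001 -0.    -1.   ] w 0.0538 gf 30.0 f [-0.1 -0.2 -1.1]
-> (0.6846, -0.0274, 0.026) units [-0.02  0.04  0.68]
```

jog_arm --pt "-0.02 0.04 0.35 0 1" --pt "0 0 0.2 0 1" --pt "0 0 0.13 0 1" --pt "0 0 0 0 1" --pt "0 0 0 0 1"

```text
t: 32.0
ee_pos: [0.6842, -0.0274, 0.0259]
orientation: [0.99, -0.143, -0.0, 0.0]
force: [-2.3, -0.4, 4.3]
grip_width: 0.0537
grip_force: 30.0
```

jog_arm --pt "0 0 0 0 0.4" --pt "0 0 0 0 0.3" --pt "0 0 0 0 0.1" --pt "0 0 0 0 0" --pt "0 0 0 0 0"

```text
t: 32.62
ee_pos: [0.6842, -0.0274, 0.0254]
orientation: [0.99, -0.143, 0.0, -0.0]
force: [0.8, -0.3, -0.8]
grip_width: 0.0921
grip_force: 0.0
```

jog_arm --pt "0 0 -0.5 0 0" --pt "0 0 -1 0 0" --pt "0 0 -1 0 0" --pt "0 0 -1 0 0" --pt "0 0 -0.5 0 0"

```text
t: 33.25
ee_pos: [0.6852, -0.0276, 0.1282]
orientation: [0.99, -0.143, 0.002, 0.0]
force: [-0.0, -0.0, 0.4]
grip_width: 0.0941
grip_force: 0.0
```

Run:
```python
from h import *
b=snapshot("top");a=snapshot("scene")
for n,im in(("scene",a),("top",b)):
    bl=[x for x in blobs(im,"green",200) if 260>x[1][1]>100]
    for A,c,m in bl: print(n,A,c.round(1))
f=lambda m:cv2.resize(m,None,fx=5,fy=5,interpolation=3)
cv2.imwrite("pics/b1.png",np.hstack([f(a[120:200,335:400]),f(b[155:245,85:160])[:400]]))
cv2.imwrite("pics/b2.png",f(b[155:245,85:160]))
to((.509,.3035,.125))
```

```text
scene 963 [368.4 156.2]
scene 2188 [156.1 220. ]
top 1779 [127.2 201.2]
top 2905 [364.5 224.9]
t 33.35 p [ 0.6853 -0.0276  0.1278] psi -16.4 tilt [ 0.004 -0.    -1.   ] w 0.0939 gf 0.0 f [-0.2  0.1 -0.6]
-> (0.509, 0.3035, 0.125) units [-10.5  -10.71   0.07]
```

View pics/b1.png

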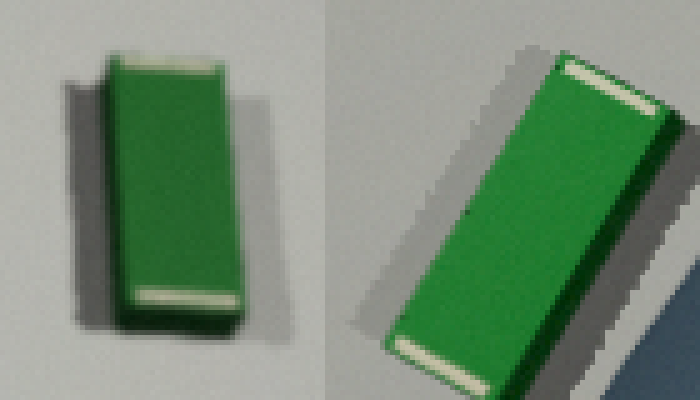

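The box is now bare: its top-face corners are at top crop ≈(563,52), (668,105), (385,347), (495,400) and scene crop ≈(113,55), (224,62), (243,310).

Run:
```python
from h import *
from scipy.optimize import least_squares
s=lambda x,y:(x/5-.4+335,y/5-.4+120); t=lambda x,y:((x-325)/5-.4+85,y/5-.4+155)
obs=[("top",t(563,52),(80,31,1)),("top",t(670,105),(80,-31,1)),("top",t(385,347),(-80,31,1)),("top",t(495,400),(-80,-31,1)),
("scene",s(113,55),(-80,-31,1)),("scene",s(224,62),(-80,31,1)),("scene",s(243,310),(80,31,1)),("scene",s(119,333),(80,-31,0)),("scene",s(232,340),(80,31,0))]
def f(p):
    c,si=np.cos(p[2]),np.sin(p[2])
    return np.array([proj(n,[p[0]+(c*x-si*y)/1000,p[1]+(si*x+c*y)/1000,z*p[3]])[0]-uv for n,uv,(x,y,z) in obs])
r=least_squares(lambda p:f(p).ravel(),[.509,.303,-.285,.03],x_scale=[.01,.01,.1,.01])
print(r.x.round(4),np.degrees(r.x[2]));print(f(r.x).round(1).tolist())
```

```text
[ 0.5101  0.3035 -0.2855  0.0289] -16.360599684488243
[[-0.3, -0.5], [0.6, 0.4], [-0.9, -0.1], [-0.1, 1.7], [-0.8, 0.0], [0.0, 0.1], [1.5, 0.9], [-1.2, 0.5], [0.4, 0.8]]
```

jog_arm --pt "-0.4 -0.4 0 0 0" --pt "-0.7 -0.7 0 0 0" --pt "-1 -1 0 0 0" --pt "-1 -1 0 0 0" --pt "-1 -1 0 0 0"

```text
t: 33.98
ee_pos: [0.6125, 0.1023, 0.1243]
orientation: [0.99, -0.142, -0.001, -0.0]
force: [0.6, 0.2, -1.0]
grip_width: 0.0941
grip_force: 0.0
```

jog_arm --pt "-1 -1 0 0 0" --pt "-1 -1 0 0 0" --pt "-1 -1 0 0 0" --pt "-1 -1 0 0 0" --pt "-1 -1 0 0 0"

```text
t: 34.6
ee_pos: [0.5275, 0.257, 0.1245]
orientation: [0.99, -0.142, -0.001, 0.0]
force: [0.0, 1.1, 0.1]
grip_width: 0.0937
grip_force: 0.0
```

jog_arm --pt "-0.8 -0.9 0 0 0" --pt "-0.4 -0.4 0 0 0" --pt "-0.2 -0.2 0 0 0" --pt "0 0 0 0 0" --pt "0 0 0 0 0"

```text
t: 35.22
ee_pos: [0.5076, 0.3003, 0.1254]
orientation: [0.99, -0.143, 0.0, 0.0]
force: [0.1, -0.1, 0.8]
grip_width: 0.0942
grip_force: 0.0
```

Run:
```python
from h import *
to((.509,.3035,.0185))
```

```text
t 35.23 p [0.5076 0.3003 0.1254] psi -16.45 tilt [ 0.  0. -1.] w 0.0942 gf 0.0 f [ 0.1 -0.1  0.8]
-> (0.509, 0.3035, 0.0185) units [ 0.02 -0.14  4.28]
```

jog_arm --pt "0.05 -0.14 0.5 0 0" --pt "0 0 1 0 0" --pt "0 0 1 0 0" --pt "0 0 1 0 0" --pt "0 0 0.5 0 0"

```text
t: 35.85
ee_pos: [0.5084, 0.3032, 0.0231]
orientation: [0.99, -0.143, -0.001, 0.001]
force: [0.1, -0.1, -0.4]
grip_width: 0.0941
grip_force: 0.0
```

jog_arm --pt "0 0 0.2 0 0" --pt "0 0 0 0 0" --pt "0 0 0 0 0" --pt "0 0 0 0 0" --pt "0 0 0 0 0"

```text
t: 36.48
ee_pos: [0.5096, 0.3041, 0.0209]
orientation: [0.99, -0.143, 0.0, -0.0]
force: [1.2, -0.2, 0.2]
grip_width: 0.0939
grip_force: 0.0
```

Run:
```python
from h import *
to((.5097,.3035,.0185))
```

```text
t 36.48 p [0.5096 0.3041 0.0209] psi -16.4 tilt [ 0.001 -0.    -1.   ] w 0.0939 gf 0.0 f [ 1.2 -0.2  0.2]
-> (0.5097, 0.3035, 0.0185) units [0.01 0.02 0.1 ]
```

jog_arm --pt "0 0 0.08 0 0" --pt "0 0 0 0 0.2" --pt "0 0 0 0 0.3" --pt "0 0 0 0 0.4" --pt "0 0 0 0 0.6"

```text
t: 37.1
ee_pos: [0.5094, 0.304, 0.0185]
orientation: [0.99, -0.143, 0.0, -0.0]
force: [-0.2, 0.8, 0.1]
grip_width: 0.0618
grip_force: 30.0
```

jog_arm --pt "0 0 0 0 1" --pt "0 0 0 0 1" --pt "0 0 0 0 1" --pt "0 0 0 0 1" --pt "0 0 0 0 1"

```text
t: 37.72
ee_pos: [0.5094, 0.3039, 0.0185]
orientation: [0.99, -0.143, 0.0, -0.0]
force: [-0.7, -0.0, 0.2]
grip_width: 0.0622
grip_force: 30.0
```

Run:
```python
from h import *
to((.5097,.3035,.12),(.5635,-.2614,.12))
```

```text
t 37.73 p [0.5094 0.3039 0.0185] psi -16.4 tilt [ 0. -0. -1.] w 0.0622 gf 30.0 f [-0.7 -0.   0.2]
-> (0.5097, 0.3035, 0.12) units [ 0.02  0.01 -4.06]
-> (0.5635, -0.2614, 0.12) units [ 8.44 21.07  0.  ]
```

jog_arm --pt "0 0 -0.2 0 1" --pt "0 0 -0.5 0 1" --pt "0 0 -0.8 0 1" --pt "0 0 -1 0 1" --pt "0 0 -1 0 1"

```text
t: 38.35
ee_pos: [0.5098, 0.3041, 0.1084]
orientation: [0.99, -0.143, 0.001, -0.0]
force: [0.8, 0.7, -1.3]
grip_width: 0.0619
grip_force: 30.0
```

jog_arm --pt "0 0 -0.6 0 1" --pt "0 0 -0.2 0 1" --pt "0 0 0 -0.35 1" --pt "0 0 0 -0.35 1" --pt "0 0 0 -0.33 1"

```text
t: 38.98
ee_pos: [0.5087, 0.3037, 0.1251]
orientation: [0.998, -0.065, -0.001, 0.0]
force: [-0.9, -0.2, -1.7]
grip_width: 0.0617
grip_force: 30.0
```

Run:
```python
from h import *
to((.5635,-.2614,.12))
```

```text
t 38.98 p [0.5087 0.3037 0.1251] psi -7.45 tilt [-0.002  0.001 -1.   ] w 0.0617 gf 30.0 f [-0.9 -0.2 -1.7]
-> (0.5635, -0.2614, 0.12) units [ 5.11 22.13  0.21]
```

jog_arm --pt "0.1 0.4 0 0 1" --pt "0.2 0.8 0 0 1" --pt "0.23 1 0 0 1" --pt "0.23 1 0 0 1" --pt "0.23 1 0 0 1"

```text
t: 39.6
ee_pos: [0.52, 0.1945, 0.1258]
orientation: [0.998, -0.067, -0.0, 0.0]
force: [0.2, 1.0, -1.8]
grip_width: 0.0619
grip_force: 30.0
```

jog_arm --pt "0.23 1 0 0 1" --pt "0.23 1 0 0 1" --pt "0.23 1 0 0 1" --pt "0.23 1 0 0 1" --pt "0.23 1 0 0 1"

```text
t: 40.22
ee_pos: [0.5318, 0.0668, 0.1258]
orientation: [0.998, -0.067, -0.0, 0.0]
force: [-0.3, 0.8, -1.5]
grip_width: 0.0618
grip_force: 30.0
```

jog_arm --pt "0.23 1 0 0 1" --pt "0.23 1 0 0 1" --pt "0.23 1 0 0 1" --pt "0.23 1 0 0 1" --pt "0.23 1 0 0 1"

```text
t: 40.85
ee_pos: [0.5436, -0.0608, 0.1258]
orientation: [0.998, -0.067, -0.0, 0.0]
force: [0.2, -0.5, -1.1]
grip_width: 0.0617
grip_force: 30.0
```

jog_arm --pt "0.23 1 0 0 1" --pt "0.23 1 0 0 1" --pt "0.23 1 0 0 1" --pt "0.23 1 0 0 1" --pt "0.23 0.9 0 0 1"

```text
t: 41.48
ee_pos: [0.5559, -0.1859, 0.1259]
orientation: [0.998, -0.067, -0.0, -0.0]
force: [-0.4, 0.1, -1.2]
grip_width: 0.0618
grip_force: 30.0
```

jog_arm --pt "0.2 0.6 0 0 1" --pt "0 0.3 0 0 1" --pt "0 0 0 0 1" --pt "0 0 0 0 1" --pt "0 0 0 0 1"

```text
t: 42.1
ee_pos: [0.5587, -0.2063, 0.1259]
orientation: [0.998, -0.065, -0.0, -0.0]
force: [-1.0, -0.2, -0.7]
grip_width: 0.0616
grip_force: 30.0
```

Run:
```python
from h import *
to((.5635,-.2614,.0225))
a=snapshot("scene");b=snapshot("top")
f=lambda m:cv2.resize(m,None,fx=2.6,fy=2.6,interpolation=3)
cv2.imwrite("pics/c1.png",np.hstack([f(a[110:300,120:270]),f(b[110:300,230:385])]))
# line-fit of mat corners
```

```text
t 42.1 p [ 0.5587 -0.2063  0.1259] psi -7.49 tilt [-0. -0. -1.] w 0.0616 gf 30.0 f [-1.  -0.2 -0.7]
-> (0.5635, -0.2614, 0.0225) units [0.48 2.16 4.14]
```

View pics/c1.png

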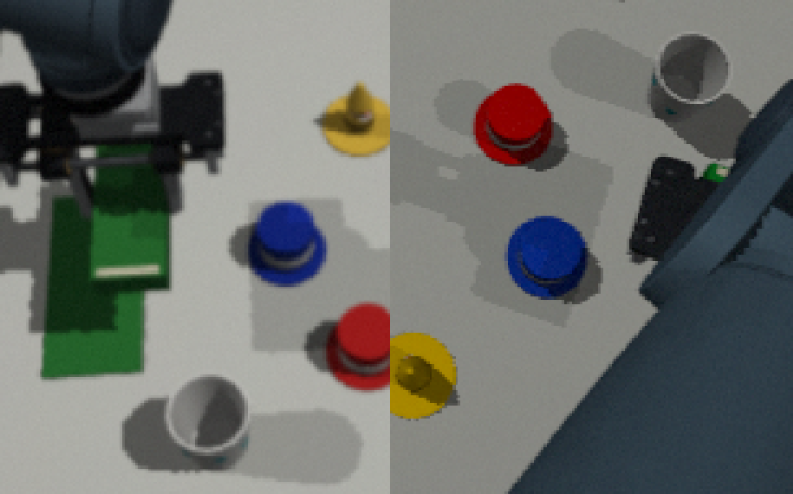

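The gnome, blue tub and red tub stand centred on their mats (scene crop (358,120), (287,243), (367,345)). The box hangs parallel to the green mat, and the cup has not moved. Now I place the box.

jog_arm --pt "0.2 0.8 0 0 1" --pt "0.2 0.8 0 0 1" --pt "0.1 0.55 0 0 1" --pt "0 0 0 0 1" --pt "0 0 0 0 1"

```text
t: 42.82
ee_pos: [0.5638, -0.2618, 0.1257]
orientation: [0.998, -0.066, -0.0, -0.0]
force: [0.4, -0.2, -1.8]
grip_width: 0.0617
grip_force: 30.0
```

jog_arm --pt "0 0 0.5 0 1" --pt "0 0 1 0 1" --pt "0 0 1 0 1" --pt "0 0 0.6 0 1" --pt "0 0 0.3 0 1"

```text
t: 43.45
ee_pos: [0.5636, -0.2613, 0.0397]
orientation: [0.998, -0.066, -0.001, -0.0]
force: [0.5, -0.3, -0.2]
grip_width: 0.062
grip_force: 30.0
```

jog_arm --pt "0 0 0 0 1" --pt "0 0 0 0 1" --pt "0 0 0 0 1" --pt "0 0 0 0 1" --pt "0 0 0 0 1"

```text
t: 44.08
ee_pos: [0.5641, -0.2619, 0.0412]
orientation: [0.998, -0.066, 0.0, 0.0]
force: [0.3, 0.7, -1.7]
grip_width: 0.0616
grip_force: 30.0
```

Run:
```python
from h import *
to((.5633,-.2614,.0215))
```

```text
t 44.08 p [ 0.5641 -0.2619  0.0412] psi -7.55 tilt [ 0.  0. -1.] w 0.0616 gf 30.0 f [ 0.3  0.7 -1.7]
-> (0.5633, -0.2614, 0.0215) units [-0.04 -0.02  0.79]
```

jog_arm --pt "-0.03 -0.02 0.4 0 1" --pt "0 0 0.25 0 1" --pt "0 0 0.13 0 1" --pt "0 0 0 0 1" --pt "0 0 0 0 1"

```text
t: 44.7
ee_pos: [0.5634, -0.2613, 0.0215]
orientation: [0.998, -0.066, 0.0, -0.0]
force: [0.2, -0.1, 0.4]
grip_width: 0.0622
grip_force: 30.0
```

jog_arm --pt "0 0 0 0 0.3" --pt "0 0 0 0 0.2" --pt "0 0 0 0 0.1" --pt "0 0 0 0 0" --pt "0 0 0 0 0"

```text
t: 45.32
ee_pos: [0.5634, -0.2613, 0.0215]
orientation: [0.998, -0.066, 0.0, 0.0]
force: [-0.0, -0.7, 0.2]
grip_width: 0.0938
grip_force: 0.0
```

jog_arm --pt "0 0 -0.4 0 0" --pt "0 0 -0.8 0 0" --pt "0 0 -1 0 0" --pt "0 0 -1 0 0" --pt "0 0 -1 0 0"

```text
t: 45.95
ee_pos: [0.5638, -0.2616, 0.1292]
orientation: [0.998, -0.066, 0.001, 0.001]
force: [-0.5, -0.2, 0.9]
grip_width: 0.094
grip_force: 0.0
```

jog_arm --pt "0 1 -1 0 0" --pt "0 1 -1 0 0" --pt "0 1 0 0 0" --pt "0 1 0 0 0" --pt "0 1 0 0 0"

```text
t: 46.58
ee_pos: [0.5461, -0.3862, 0.1749]
orientation: [0.998, -0.066, -0.001, -0.001]
force: [0.6, 0.6, -0.4]
grip_width: 0.094
grip_force: 0.0
```

jog_arm --pt "0 1 0 0 0" --pt "0 1 0 0 0" --pt "0 1 0 0 0" --pt "0 0.5 0 0 0" --pt "0 0 0 0 0"

```text
t: 47.2
ee_pos: [0.5352, -0.4727, 0.1761]
orientation: [0.998, -0.066, -0.0, -0.0]
force: [0.6, 0.6, -0.0]
grip_width: 0.094
grip_force: 0.0
```

Run:
```python
from h import *
to()
a=snapshot("scene");b=snapshot("top")
f=lambda m:cv2.resize(m,None,fx=2.6,fy=2.6,interpolation=3)
cv2.imwrite("pics/d1.png",np.hstack([f(a[110:300,120:270]),f(b[110:300,230:385])]))
```

```text
t 47.2 p [ 0.5352 -0.4727  0.1761] psi -7.6 tilt [-0. -0. -1.] w 0.094 gf 0.0 f [ 0.6  0.6 -0. ]
```

View pics/d1.png

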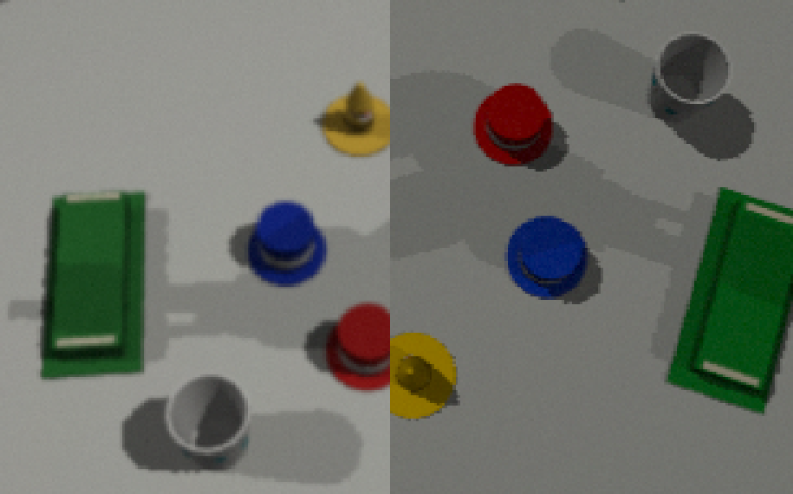

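Everything sits on its mat and the cup is unmoved. For a final check I overlay the outlines of the ideal placings.

Run:
```python
from h import *
a=snapshot("scene");b=snapshot("top")
th=np.linspace(0,2*np.pi,40);ci=lambda x,y,r,z:np.c_[x+r*np.cos(th),y+r*np.sin(th),0*th+z]
c,s=np.cos(np.radians(-7.5)),np.sin(np.radians(-7.5))
def rec(L,W,z):
    q=np.array([[1,1],[1,-1],[-1,-1],[-1,1],[1,1]])*[L/2,W/2]
    return np.c_[.5635+c*q[:,0]-s*q[:,1],-.2614+s*q[:,0]+c*q[:,1],0*q[:,0]+z]
ls=[rec(.16,.062,.033),rec(.19,.09,.003)]+[ci(*p,.027,.048) for p in((.5675,-.0795),(.6846,-.0274))]+[ci(*p,.038,.003) for p in((.5675,-.0795),(.6846,-.0274),(.4383,.0203))]+[ci(.4383,.0203,.002,.072)]
out=[]
for n,im,(x0,y0) in(("scene",a,(130,125)),("top",b,(235,125))):
    k=2.6;r=cv2.resize(im[y0:y0+170,x0:x0+165],None,fx=k,fy=k,interpolation=3)[:, :400]
    if n=="top": r=cv2.resize(im[y0:y0+170,x0:x0+160],None,fx=2.5,fy=2.6,interpolation=3)
    for L in ls:
        p=(proj(n,L)-[x0,y0]+.5)*[2.5 if n=="top" else k,k];cv2.polylines(r,[p.round().astype(int).reshape(-1,1,2)],False,(255,255,255),1)
    out.append(r)
cv2.imwrite("pics/e1.png",np.hstack(out))
```

```text
(no output)
```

View pics/e1.png

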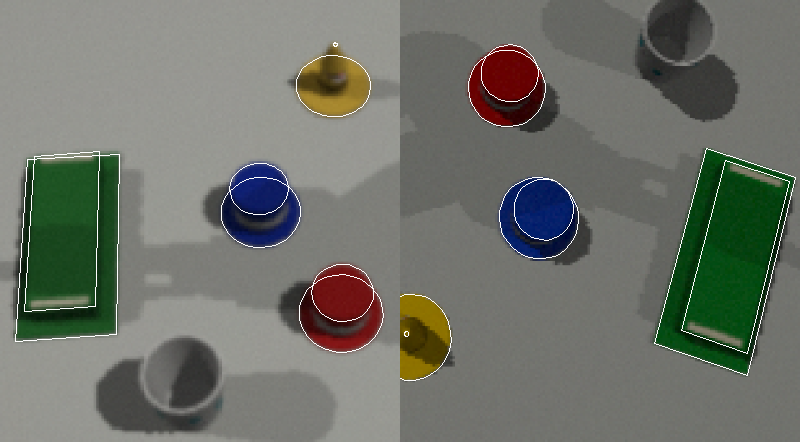

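The ideal outlines of the lids, the box top and the gnome tip lie on the real ones in both views, so every placing is within about 1–2 mm. I hand the job in.

```bash
python3 -c "
from station import ticket
print(ticket.close_job())"
```

```text
the job is handed in; nothing more can be done
None
```

The job is handed in, at about 47 s of the 134 s allowed: by the final pictures the gnome, both tubs and the pencil box are on their own mats within about 1–2 mm of centre, the box is lined up with its mat, and the cup and bear were not touched; no verdict was returned.

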